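Uncover the bench air manifold and shut the marked valve

ROBOT

A 7-joint arm with a two-finger parallel gripper is mounted at the origin on a cart in front of the work surface, level with it; the furniture and walls round the work are solid. World frame = base frame: x ahead of the robot, y to its left, z up, the work surface at z = 0. Lengths are in m, angles in rad, forces in N, time in s.
With the tool pointing down it reaches from about 0.425 to 0.875 m from the base axis. Payload 4.7 kg.
Tool frame: the origin (TCP) lies midway between the tips of the shut fingers; the grasp point (between the pads) lies 19 mm behind it (arm.grip_depth is the distance from the TCP to the grasp point, in m); z points along the fingers, y is the line along which they close (so a half turn about z gives the same grasp; the last joint's range is limited). The gripper opens to 87 mm and grips with 3 to 60 N. Pads are 19 mm wide; open, the fingers measure 117 mm over their backs; the gripper's body (75 mm by 190 mm) begins 51 mm behind the grasp point.
Start: joints at [-1.179, 0.321, -0.07, 1.45, 0.023, 1.371, -0.057], TCP at [0.24, 0.604, 0.186] pointing down, gripper open.
Joint ranges: [-2.86, 2.86], [-0.3, 2.09], [-1.38, 1.24], [0.06, 2.45], [-1.56, 4.7], [0.09, 2.05], [-2.69, 2.69]. Speed limits (rad/s): [2.57, 2.57, 3.14, 3.14, 3.14, 3.14, 3.14].

INTERFACE

Orientations are given as a unit quaternion [x, y, z, w].
In Python, from station import arm, vision gives the robot as it stands.
- The arm moves only by the tool play_rows, never from a script. Its argument "steps" is text: rows parted by semicolons, each of 7 numbers parted by spaces: the finger opening in cm, from 0 to 8.7, then the shift along the tool's x, y, z in cm, then the turn, a rotation vector about the tool's x, y, z in rad. A call has 1 to 10 rows; each row is the pose to reach, as a shift and turn from the pose commanded when the call began, along the tool's axes at that moment; what a row does not reach only later rows make up. A row lasts 1/12 s, in which the tool goes at most 41.7 mm and 7.16 degrees, less where a joint would pass 70% of its speed; a pose out of reach is approached as far as the arm can. A call with a gripper value outside its range is refused whole. The fingers move at their own pace and stop on an object; "newtons" is the grip in N (left out, the last holds). Time passes only in rows, so rows that repeat a pose let the fingers close. It gives the time, the measured TCP pose, the force, the opening and the grip force at its end, in the units of the state.
- arm.observe(): the state, without advancing time (a new reading comes with each control period).
- vision.read_camera(name): name is "side" or "top"; returns the picture (480x640x3 uint8, blue, green, red); there is no depth.
- vision.camera_params(name): a dict with "fx", "fy", "cx", "cy" (pixels), "origin" and "attitude" of the camera in the world. Camera axes: x right, y up, looking along -z (the intrinsics and any distortion apply to the point x, -y, -z); pixel columns grow to the right and rows downward; lengths in m; the calibration is good to about 2 mm. A picture is of the moment at which its call begins. camera_params takes no time and is no camera call.
- arm.job_done(): hands the job in; it is judged then, once.
The state is a dict: "time": time; "joint_pos": joint angles; "qd": joint speeds; "tau": joint torques, N m; "eef_pos": TCP position; "ee_rot": TCP orientation; "contact_force": force on the tool from outside, world axes, zero at the start; "moment": the same for the moment, N m; "finger_gap": finger opening in m; "grip_force": force on a finger pad.
Only numpy, scipy, OpenCV 4.12 (cv2) and the standard library are available. Lean on these libraries where they do the work, as an engineer would, in place of code of your own. Each camera call takes 0.05 s, during which the arm holds its last target. There are 200 camera calls.

TASK

Push the grey cover (a hood) of the air manifold aside with the fingertips, along its runners to the left stop, so that the two valve handles are bare. Then push the marked handle, the one with the round disc on its end, clockwise a quarter turn until it is fully shut. Only push with the outside of the fingers: nothing is gripped or lifted; leave the plain bar handle and the reel, battery and screwdriver beside the manifold as they are.

Things in the scene. Friction and masses are not known exactly. Their poses are not given: they have to be found in the camera images.
- manifold: fixed steel tray 134 (x) x 364 (y) mm lying across before the robot; origin at the centre of its underside, +y to its left end. Runner walls at x = -49 (top z = 30) and x = +49 mm (top z = 44). An aluminium bar, 32 wide, at x = 20, y = -185 to -5, top z = 38, carries two valves at its y = -65 and -150; brass fitting out to y = -208. Left half empty: the cover parks there.
- cover (a joint): travel of the cover along the manifold's +y, m: 0 to 0.02 at the start = over the valves, 0.18 = at the left stop, both handles bare. Friction about 2.5 N, stays where left. A grey sheet-metal hood 102 (x) x 165 (y) mm, top at z = 92 mm, open below and under its right (-y) end panel, passing clear above the handles; at 0 it spans y = -170 to -5 mm.
- cover_end (a point): centre of the outer (-y) face of the cover's right-hand end panel: 102 mm wide (x), 5 mm thick, from z = 70 to 92 mm; this point at z = 81 mm; below it the end is open. Push it towards +y of the manifold. Axes as the manifold's. Moves with the cover.
- cover_lift (a joint): how far the cover has been raised off its runners, m: 0 = down. It weighs 0.35 kg and is held down only by its weight; it should stay down.
- disc_handle (a joint): turn of the marked handle, rad: 0 = open, pointing to the manifold's -x; grows clockwise seen from above; 1.571 = shut at its stop, pointing to +y. Starts 0 to 0.25; stays where left, friction about 0.1 N m. Steel bar 14 mm wide, z = 56 to 64 mm, ending in a flat disc of 28 mm diameter, reach 54 mm from the pivot. On the left or the right valve: this changes.
- disc_end (a point): centre of the round disc on the marked handle, 40 mm from the pivot, at z = 60 mm; turns with the handle (its -x axis points outward along the handle).
- disc_pivot (a point): pivot of the marked handle, at z = 60 mm; stands at the manifold's (20, -65) or (20, -150) mm; axes as the manifold's.
- bar_handle (a joint): turn of the other handle, same meaning; starts between 0 and 0.25 and must be left alone. A plain straight steel bar without disc, 54 mm long from the pivot, 14 mm wide, same height.
- bar_end (a point): point on the plain bar handle 40 mm from its pivot, mid thickness; turns with it.
- bar_pivot (a point): pivot of the plain bar handle, on the other of the two valve places, 85 mm from the marked one.
- solder_reel: loose reel of solder wire, 52 mm diameter, 34 mm high, beyond the left end; origin under its centre. Bystander.
- battery: loose 9 V block battery, standing, 18x27x48 mm, beyond the right end; origin under its centre. Bystander.
- driver: loose yellow-handled screwdriver, 174x19x19 mm, lying behind the manifold; origin under its centre. Bystander.

How it is judged:
By the outcome, as a careful person would: the job done as asked, in the order asked, and still so for the second after the job is handed in, with the robot touching nothing.
It also fails if it takes over 48 s, if anything falls off the work surface, if the arm or the gripper's body presses on something with over 40 N, if the wrist force passes 120 N, or if a joint passes its speed limit or range.

## Working session

There is one attempt and no reset: what is moved stays moved. The work goes in short steps, Python scripts to look and compute and a tool call to move; the robot and the scene stay as the last step left them, time stands still between calls to the robot, and variables do not carry over. Pictures are saved under pics/ and viewed, at most 10 in all, crops included, and the job is handed in when it is done.

Besides the shell and the picture viewer there is one more tool, called as name(argument=value, ...) on one line, values as JSON. play_rows: Moves the arm, as the interface text tells. Its arguments: {"type":"object","properties":{"steps":{"type":"string"},"newtons":{"type":"number"}},"required":["steps"]}

```bash
mkdir -p pics; python3 - <<'E'
from station import arm, vision
import cv2
for n in("side","top"):
    cv2.imwrite(f"pics/{n}0.png",vision.read_camera(n)); print(n,vision.camera_params(n))
s=arm.observe(); print(s["time"],s["eef_pos"],s["ee_rot"],s["finger_gap"])
E
```

```text
side {'fx': 609.4175860410701, 'fy': 609.4175860410701, 'cx': 327.84467691777473, 'cy': 234.37202106042676, 'origin': array([ 0.07177641, -0.71552422,  0.79085239]), 'attitude': array([ 0.41824692, -0.13554162, -0.27549748,  0.8548679 ])}
top {'fx': 461.049613242083, 'fy': 461.049613242083, 'cx': 319.6063870581947, 'cy': 243.24799776146875, 'origin': array([0.43829364, 0.01572352, 1.08189104]), 'attitude': array([-0.06112802,  0.04967285,  0.7064296 , -0.70338694])}
0.1 [0.23961774 0.60361587 0.18490067] [ 1.87750599e-01  9.82216371e-01 -8.37443273e-04 -1.05424431e-04] 0.08686601307638717
```

View pics/side0.png

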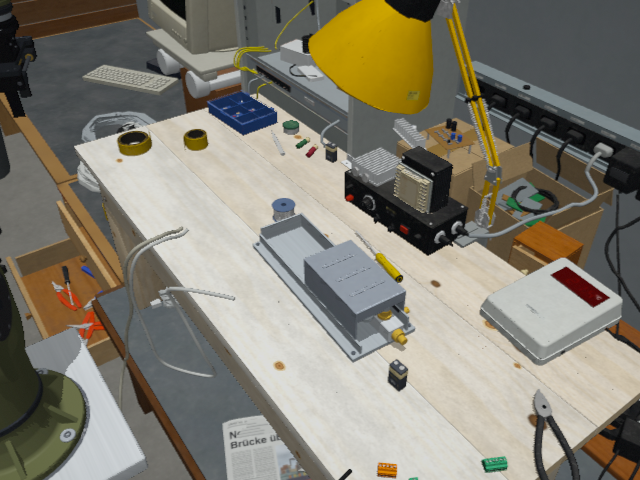

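View pics/top0.png

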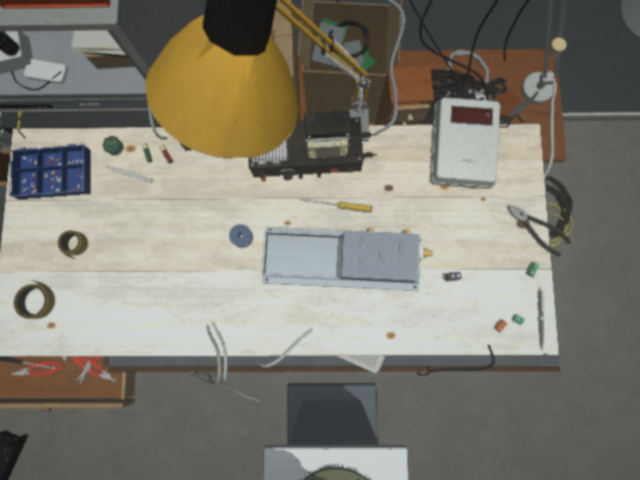

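The side view shows the manifold from (255,245) to (410,330), with the cover over its right half. The battery is at (398,375), the reel at (284,208) and the driver at (385,262). In the top view the tray spans (263,228) to (420,290). A yellow lamp hangs behind the manifold. I'll enlarge both views.

```bash
python3 - <<'E'
import cv2
a=cv2.imread("pics/top0.png")[215:305,250:440]; cv2.imwrite("pics/t1.png",cv2.resize(a,None,fx=4.2,fy=4.2,interpolation=cv2.INTER_CUBIC))
a=cv2.imread("pics/side0.png")[205:365,245:425]; cv2.imwrite("pics/s1.png",cv2.resize(a,None,fx=3.7,fy=3.7,interpolation=cv2.INTER_CUBIC))
E
```

```text
(no output)
```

View pics/t1.png

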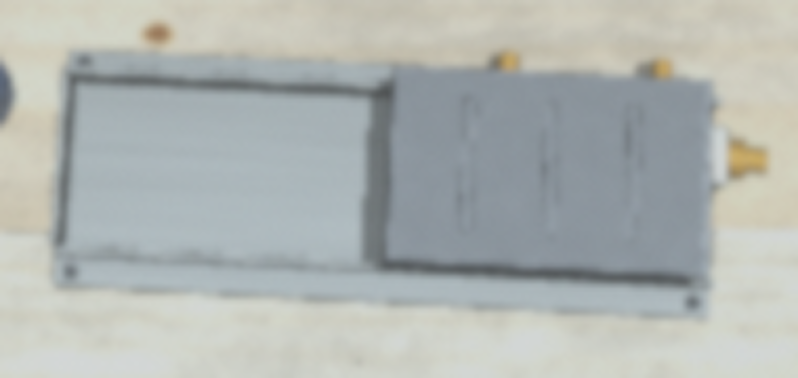

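View pics/s1.png

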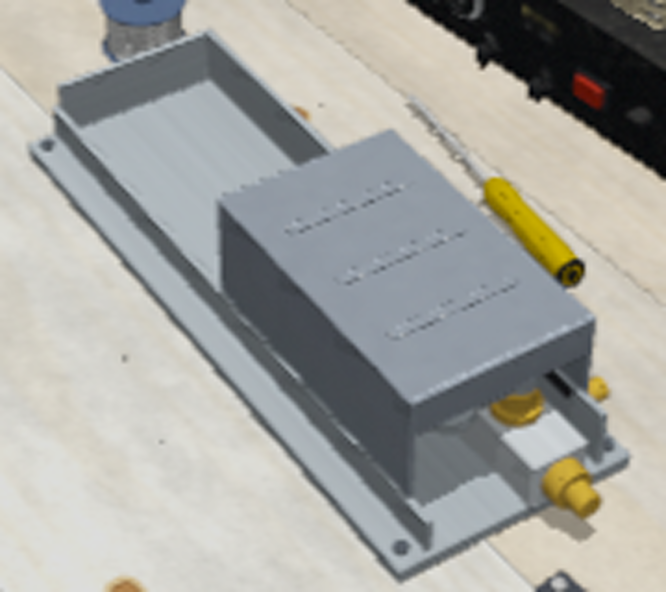

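The top crop shows the tray's left-front corner at (52,287), right-front at (706,318) and left-back at (70,50). The cover's top spans (395,67) to (712,83) along its back. The side crop shows tray corners at (30,150), (402,580) and (628,460), and cover top corners at (412,405), (593,322), (390,130) and (220,203).

```bash
cat > h.py <<'E'
import numpy as np
from station import arm, vision
from scipy.spatial.transform import Rotation as R
P={n:vision.camera_params(n) for n in("side","top")}
def proj(n,p):
    c=P[n]; q=R.from_quat(c["attitude"]).inv().apply(np.atleast_2d(p)-c["origin"])
    return np.c_[c["cx"]-c["fx"]*q[:,0]/q[:,2], c["cy"]+c["fy"]*q[:,1]/q[:,2]]
def ray(n,uv):
    c=P[n]; d=R.from_quat(c["attitude"]).apply([(uv[0]-c["cx"])/c["fx"],-(uv[1]-c["cy"])/c["fy"],-1]); return c["origin"],d
def tri(u1,u2):
    A=[];b=[]
    for n,u in(("side",u1),("top",u2)):
        o,d=ray(n,u);d=d/np.linalg.norm(d);M=np.eye(3)-np.outer(d,d);A.append(M);b.append(M@o)
    return np.linalg.lstsq(np.vstack(A),np.hstack(b),rcond=None)[0]
E
cat > f.py <<'E'
from h import *
from scipy.optimize import least_squares
T=lambda u,v:(u/4.2+250-.4,v/4.2+215-.4); S=lambda u,v:(u/3.7+245-.4,v/3.7+205-.4)
tray={"top":[(-67,182,T(52,287)),(-67,-182,T(706,318)),(67,182,T(70,50))],"side":[(-67,182,S(30,150)),(-67,-182,S(402,580)),(67,-182,S(628,460))]}
cov={"top":[(51,-5,T(395,67)),(51,-170,T(712,83)),(-51,-5,T(385,263)),(-51,-170,T(708,278))],"side":[(-51,-170,S(412,405)),(51,-170,S(593,322)),(51,-5,S(390,130)),(-51,-5,S(220,203))]}
def f(v):
    x,y,a,d,h,z=v; r=[]
    for g,dd,zz in((tray,0,z),(cov,d,h)):
        for n in g:
            for X,Y,uv in g[n]:
                p=R.from_rotvec([0,0,a]).apply([X/1e3,Y/1e3+dd,zz])+[x,y,0]
                r.append(proj(n,p)[0]-uv)
    return np.ravel(r)
s=least_squares(f,[.5,0,0,.01,.09,.003],loss="soft_l1"); print(s.x.round(4)); print(f(s.x).reshape(-1,2).round(1).tolist())
print("cover corners tri",tri(S(593,322),T(712,83)),tri(S(390,130),T(395,67)),tri(S(220,203),T(385,263)))
print("battery",tri((398,364),(453,275)), "lamp", tri((372,103),(228,150)), tri((311,50),(150,95)),tri((430,105),(297,120)))
E
python3 f.py
```

```text
[ 0.5733 -0.0176 -0.0543  0.0047  0.0891  0.0039]
[[0.2, -0.3], [0.5, 0.2], [-0.2, -0.0], [-1.0, 0.1], [-1.4, -0.2], [0.5, 0.3], [-0.2, -0.5], [0.0, -0.7], [0.1, -0.6], [0.1, -0.4], [-0.4, 0.9], [0.7, -0.2], [0.1, 0.2], [-1.2, -0.4]]
cover corners tri [ 0.6136855  -0.18526037  0.08948485] [ 0.62320897 -0.0211737   0.09035303] [ 0.52258751 -0.01564458  0.08807156]
battery [ 0.52977602 -0.26781248  0.04284046] lamp [0.7887537  0.18643933 0.2313424 ] [0.81613252 0.34419856 0.29988108] [0.82886435 0.0530215  0.26582481]
```

```bash
cat >> h.py <<'E'
M=np.array([.5733,-.0176,0]); YAW=-.0543; RM=R.from_rotvec([0,0,YAW])
def show(*w):  # targets in manifold mm (x,y,z) -> tool shift cm, tool z turn to line tool y with manifold y
    s=arm.observe(); r=R.from_quat(s["ee_rot"]); p=np.array(s["eef_pos"])
    print("t",round(s["time"],2),"m-frame mm",(RM.inv().apply(p-M)*1e3).round(1),"F",np.round(RM.inv().apply(s["contact_force"]),1),"gap",round(s["finger_gap"],4))
    y=r.apply([0,1,0]); des=RM*R.from_matrix(np.array([[-1,0,0],[0,1,0],[0,0,-1]]).T)
    print("turn",(r.inv()*des).as_rotvec().round(3))
    for q in w: print(q,(r.inv().apply(RM.apply(np.array(q)/1e3)+M-p)*100).round(2))
E
python3 -c "
from h import *
show((-90,350,190),(-20,150,190),(0,-220,190),(0,-220,75))
print(tri((185,232),(210,323)),tri((235,297),(312,330)))"
```

```text
t 0.1 m-frame mm [-366.9  602.2  184.9] F [ 0.7  0.1 -0.2] gap 0.0869
turn [-0.002 -0.    -0.323]
(-90, 350, 190) [-34.27 -15.11  -0.48]
(-20, 150, 190) [-47.26 -31.85  -0.45]
(0, -220, 190) [-60.92 -66.29  -0.39]
(0, -220, 75) [-60.92 -66.28  11.11]
[0.42343915 0.28676662 0.00550595] [0.40945126 0.04978042 0.00820024]
```

play_rows(steps="0 -4 -1.5 -0.4 0 0 -0.05; 0 -8 -3 -0.4 0 0 -0.1; 0 -11.5 -5 -0.4 0 0 -0.15; 0 -15 -6.6 -0.4 0 0 -0.2; 0 -19 -8.4 -0.4 0 0 -0.25; 0 -22.5 -10 -0.4 0 0 -0.3; 0 -26 -11.6 -0.4 0 0 -0.323; 0 -30 -13.4 -0.4 0 0 -0.323; 0 -34 -15 -0.4 0 0 -0.323; 0 -34 -15 -0.4 0 0 -0.323", newtons=10)

```text
time: 0.93
eef_pos: [0.5076, 0.3296, 0.1896]
ee_rot: [0.034, 0.999, -0.003, 0.002]
contact_force: [1.4, -1.6, -0.1]
finger_gap: 0.0282
grip_force: 0.0
```

```bash
python3 -c "
from h import *
show((-20,150,190),(0,-220,190))"
```

```text
t 0.93 m-frame mm [-84.4 343.1 189.6] F [ 1.5 -1.5 -0.1] gap 0.0282
turn [-0.005  0.004 -0.013]
(-20, 150, 190) [ -6.7  -19.22   0.08]
(0, -220, 190) [ -9.2  -56.19   0.28]
```

play_rows(steps="0 -1.4 -4 0 0 0 0; 0 -2.8 -8 0 0 0 0; 0 -4.2 -12 0 0 0 0; 0 -5.6 -16 0 0 0 0; 0 -6.7 -20 0 0 0 0; 0 -7 -24 0 0 0 0; 0 -7.4 -28 0 0 0 0; 0 -7.8 -32 0 0 0 0; 0 -8 -36 0 0 0 0; 0 -8.2 -40 0 0 0 0")

```text
time: 1.77
eef_pos: [0.5599, -0.0663, 0.1896]
ee_rot: [0.027, 1.0, 0.0, -0.0]
contact_force: [0.7, 0.5, -0.4]
finger_gap: 0.0002
grip_force: 0.0
```

play_rows(steps="0 -0.2 -4 0 0 0 0; 0 -0.5 -8 0 0 0 0; 0 -0.7 -12 0 0 0 0; 0 -1 -16.2 0 0 0 0; 0 -1 -16.2 0 0 0 0; 0 -1 -16.2 0 0 0 0")

```text
time: 2.27
eef_pos: [0.5602, -0.2305, 0.1894]
ee_rot: [0.031, 1.0, -0.001, -0.001]
contact_force: [0.5, 1.0, -0.2]
finger_gap: 0.0001
grip_force: 0.0
```

```bash
python3 -c "
from h import *
show((0,-220,190),(0,-220,76),(0,-190,76))"
```

```text
t 2.27 m-frame mm [  -1.5 -213.3  189.4] F [ 0.5  1.  -0.2] gap 0.0001
turn [-0.001 -0.001 -0.007]
(0, -220, 190) [-0.16 -0.67 -0.06]
(0, -220, 76) [-0.17 -0.65 11.34]
(0, -190, 76) [-0.15  2.35 11.34]
```

play_rows(steps="0 -0.2 -0.7 3.5 0 0 0; 0 -0.2 -0.7 7 0 0 0; 0 -0.2 -0.7 10 0 0 0; 0 -0.2 -0.7 11.3 0 0 0; 0 -0.2 0.5 11.3 0 0 0; 0 -0.2 1.5 11.3 0 0 0; 0 -0.2 2.5 11.3 0 0 0; 0 -0.2 3.2 11.3 0 0 0; 0 -0.2 3.8 11.3 0 0 0; 0 -0.2 4.4 11.3 0 0 0")

```text
time: 3.1
eef_pos: [0.5671, -0.1821, 0.0783]
ee_rot: [0.027, 1.0, -0.0, 0.001]
contact_force: [-0.9, -0.2, 0.1]
finger_gap: 0.0002
grip_force: 0.0
```

```bash
python3 -c "
from h import *
show((0,-5,76))"
```

```text
t 3.1 m-frame mm [   2.7 -164.6   78.3] F [-0.8 -0.2  0.1] gap 0.0002
turn [0.    0.003 0.001]
(0, -5, 76) [ 0.26 15.96  0.23]
```

```bash
python3 - <<'E'
from h import *; import cv2
a=vision.read_camera("side")[190:390,240:460]; cv2.imwrite("pics/s2.png",cv2.resize(a,None,fx=3,fy=3,interpolation=cv2.INTER_CUBIC)); show()
E
```

```text
t 3.15 m-frame mm [   2.6 -163.1   77.9] F [0.7 1.8 0.2] gap 0.0007
turn [0.001 0.002 0.002]
```

View pics/s2.png

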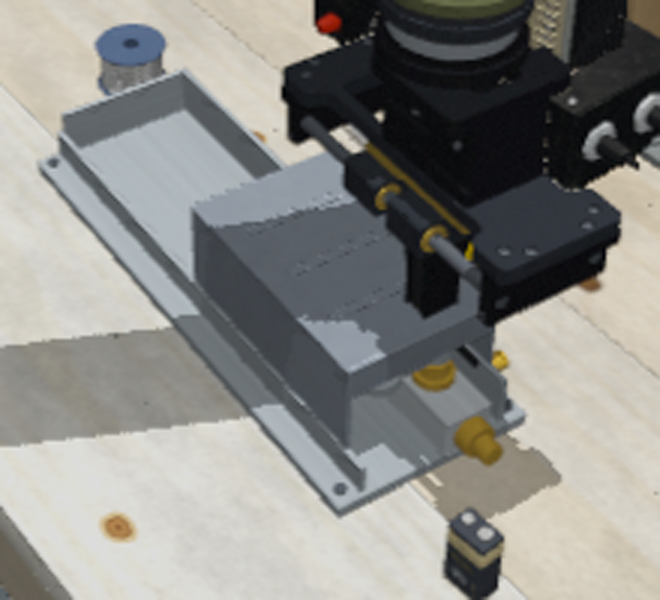

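The picture shows the finger tip at about crop (435,312), drawn over the cover's top, with the end panel running from (350,375) to (490,320) and still unmoved. I'll check this against the measured TCP.

```bash
python3 - <<'E'
from h import *
p=np.array(arm.observe()["eef_pos"])
c=lambda p:((proj("side",p)-[240,190])*3).round(0).tolist()
print("tcp",c(p))
for z in(.089,.1,.12,.15):print(z,c([p[0],p[1],z]))
for d in(0,.005,.02):print(d,[c(RM.apply([x,-.17+d,.092])+M) for x in(-.051,.051)],[c(RM.apply([x,-.17+d,.07])+M) for x in(-.051,.051)])
E
```

```text
tcp [[424.0, 349.0]]
0.089 [[425.0, 335.0]]
0.1 [[426.0, 320.0]]
0.12 [[428.0, 293.0]]
0.15 [[431.0, 251.0]]
0 [[[352.0, 377.0]], [[503.0, 306.0]]] [[[351.0, 405.0]], [[499.0, 334.0]]]
0.005 [[[346.0, 371.0]], [[497.0, 300.0]]] [[[345.0, 400.0]], [[494.0, 329.0]]]
0.02 [[[331.0, 354.0]], [[480.0, 285.0]]] [[[330.0, 383.0]], [[477.0, 313.0]]]
```

```bash
python3 - <<'E'
from h import *; import cv2
a=vision.read_camera("side")[255:335,345:425]; b=vision.read_camera("top")[215:295,330:440]
b=cv2.resize(b,(550,400),interpolation=cv2.INTER_CUBIC)[:, 150:550]
a=cv2.resize(a,(400,400),interpolation=cv2.INTER_CUBIC); cv2.imwrite("pics/s3.png",np.hstack([a,b])); show()
E
```

```text
t 3.25 m-frame mm [   2.1 -165.    77.4] F [ 0.1  0.  -0.2] gap 0.0002
turn [0.    0.001 0.001]
```

View pics/s3.png

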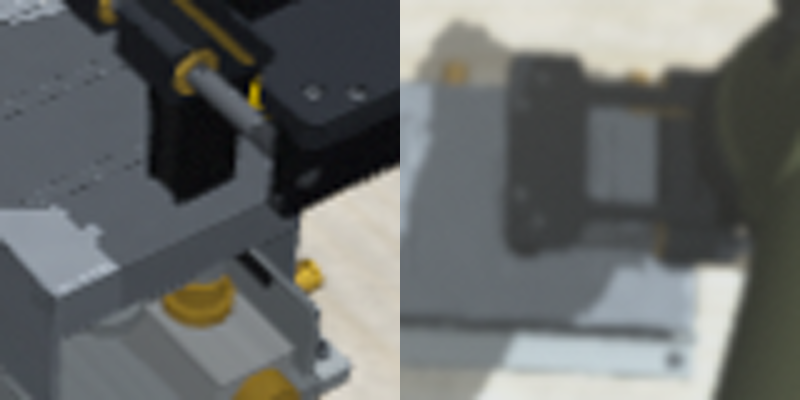

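```bash
python3 - <<'E'
from h import *
p=np.array(arm.observe()["eef_pos"]); print(p)
for z in(.078,.09,.1,.11,.12):
  L=[]
  for u,v in((150,180),(180,202),(235,172)):
    o,d=ray("side",(345+u/5,255+v/5)); q=o+d*(z-o[2])/d[2]; L.append((RM.inv().apply(q-M)*1e3).round(0)[:2].tolist())
  print(z,L)
print(proj("top",[p,p+[0,0,.07],RM.apply([0,.095,.0])+p+[0,0,.07],p+[0,-.095,.07]]))
E
```

```text
[ 0.56639913 -0.18251278  0.07743086]
0.078 [[16.0, -127.0], [18.0, -142.0], [43.0, -140.0]]
0.09 [[8.0, -137.0], [10.0, -151.0], [34.0, -150.0]]
0.1 [[1.0, -146.0], [3.0, -160.0], [27.0, -158.0]]
0.11 [[-6.0, -154.0], [-4.0, -168.0], [20.0, -166.0]]
0.12 [[-12.0, -163.0], [-10.0, -176.0], [13.0, -174.0]]
[[417.57730317 256.60911834]
 [424.2182256  252.22856903]
 [377.53568096 249.97228325]
 [471.06179478 251.98344623]]
```

```bash
python3 - <<'E'
from h import *
s=arm.observe(); print(s["joint_pos"])
for z in(.12,.148,.17,.19,.21):
  L=[]
  for u,v in((285,215),(400,160)):
    o,d=ray("side",(345+u/5,255+v/5)); q=o+d*(z-o[2])/d[2]; L.append((RM.inv().apply(q-M)*1e3).round(0)[:2].tolist())
  for u,v in((490,318),(607,262),(288,138)):
    o,d=ray("side",(240+u/3,190+v/3)); q=o+d*(z-o[2])/d[2]; L.append((RM.inv().apply(q-M)*1e3).round(0)[:2].tolist())
  print(z,L)
E
```

```text
[-0.1332239   0.29728967  0.47394335  1.74203629 -0.14826848  1.13671388
  1.90236551]
0.12 [[14.0, -199.0], [61.0, -198.0], [19.0, -196.0], [100.0, -196.0], [14.0, -9.0]]
0.148 [[-6.0, -221.0], [39.0, -220.0], [-1.0, -218.0], [77.0, -218.0], [-6.0, -39.0]]
0.17 [[-21.0, -238.0], [22.0, -238.0], [-17.0, -236.0], [58.0, -235.0], [-22.0, -62.0]]
0.19 [[-36.0, -253.0], [7.0, -253.0], [-31.0, -251.0], [42.0, -251.0], [-36.0, -84.0]]
0.21 [[-50.0, -269.0], [-9.0, -269.0], [-46.0, -267.0], [25.0, -267.0], [-50.0, -105.0]]
```

The finger tip and the gripper body both sit about 43 mm higher in the camera views than the reported TCP z says. Their x and y agree. The tip is therefore really at about z = 0.12, above the cover, which explains the zero contact force. I'll back off, go lower and check by camera before pushing.

play_rows(steps="0 0 -3 0 0 0 0; 0 0 -5.5 0 0 0 0; 0 0 -5.5 0 0 0 0; 0 0 -5.5 1.5 0 0 0; 0 0 -5.5 3 0 0 0; 0 0 -5.5 4.2 0 0 0; 0 0 -5.5 4.2 0 0 0; 0 0 -5.5 4.2 0 0 0")

```text
time: 3.92
eef_pos: [0.5623, -0.238, 0.0342]
ee_rot: [0.028, 1.0, 0.0, -0.001]
contact_force: [-0.6, 0.2, -0.0]
finger_gap: 0.0007
grip_force: 0.0
```

```bash
python3 - <<'E'
from h import *; import cv2
a=vision.read_camera("side")[235:335,345:445]
cv2.imwrite("pics/s4.png",cv2.resize(a,(600,600),interpolation=cv2.INTER_CUBIC)); show()
E
```

```text
t 3.97 m-frame mm [   1.8 -220.9   35.1] F [ 0.   0.3 -0.1] gap 0.0004
turn [-0.     0.    -0.001]
```

View pics/s4.png

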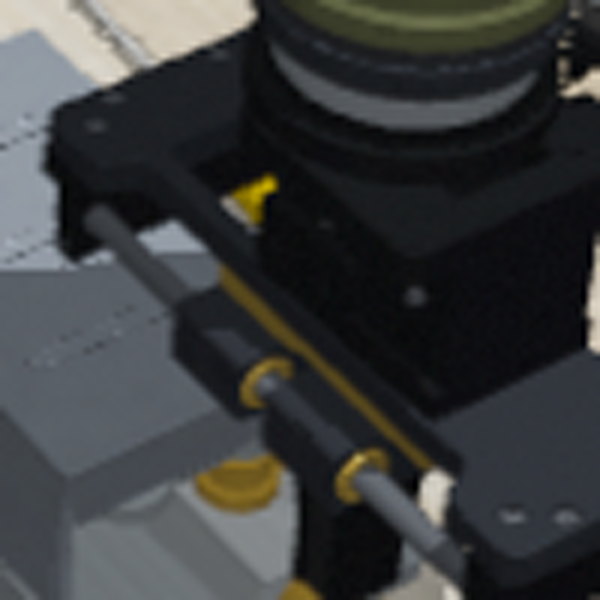

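The finger column is at crop x 300–400 and runs off the bottom of the crop. The cover is unmoved. I'll find the tip's lower edge from the pixel brightness.

```bash
python3 - <<'E'
from h import *
a=vision.read_camera("side").max(2)
for r in range(324,352): print(r,*a[r,392:418])
p=np.array(arm.observe()["eef_pos"])
for z in(.07,.075,.08,.085): print(z,[proj("side",RM.apply([x,y,0])+[p[0],p[1],z]).round(1)[0].tolist() for x,y in((-.0095,.015),(-.0095,-.015),(.0095,-.015))])
E
```

```text
324 139 143 99 29 14 19 20 19 19 14 15 13 15 11 14 13 14 14 14 12 31 60 77 91 103 112
325 138 140 92 14 16 20 20 20 18 15 13 14 14 14 12 16 14 15 12 14 61 91 77 76 90 100
326 137 136 88 10 19 20 21 19 15 14 14 13 15 10 13 15 12 14 16 14 78 110 98 71 75 70
327 138 121 69 13 18 20 20 18 19 15 13 14 13 14 13 12 14 15 14 15 81 111 114 102 77 59
328 139 122 70 16 18 20 19 20 15 13 13 12 13 13 12 13 12 12 13 12 96 115 110 119 114 76
329 137 119 68 13 18 17 21 17 16 15 13 11 16 13 13 13 14 15 14 19 85 96 95 132 146 121
330 127 92 44 28 23 21 21 18 16 14 13 14 14 13 14 15 15 14 18 30 79 93 100 136 147 144
331 108 115 91 83 60 24 19 18 14 16 12 12 13 16 17 11 14 16 20 43 80 99 119 140 145 143
332 107 124 132 134 110 62 25 19 11 13 13 14 15 15 15 15 21 34 56 93 106 135 144 142 140 141
333 117 125 129 133 135 110 59 18 14 14 16 14 12 14 20 35 53 89 106 135 145 145 145 142 139 139
334 118 122 127 131 133 133 97 39 15 12 14 14 17 33 57 91 104 131 143 145 146 146 146 142 140 140
335 112 118 124 128 131 127 115 71 19 14 24 47 62 91 113 134 140 138 140 141 143 143 144 144 144 141
336 105 113 121 127
[... 1216 characters left out ...]
47 148 148 148 149 149 146 143 142 143 145 144 144
348 146 147 147 147 146 145 144 145 144 145 145 146 148 148 148 148 148 148 148 146 145 145 143 144 143 143
349 148 148 149 147 145 145 147 147 146 146 145 145 148 148 146 145 146 148 149 148 147 146 146 146 145 145
350 145 144 144 145 145 147 148 147 146 147 145 145 145 145 144 143 145 147 149 148 148 147 147 147 147 146
351 145 144 145 146 145 146 148 147 147 147 146 144 144 144 145 145 145 146 147 147 147 146 147 146 144 144
0.07 [[391.9, 328.2], [403.5, 340.0], [412.9, 335.2]]
0.075 [[392.1, 326.0], [403.7, 337.8], [413.2, 333.0]]
0.08 [[392.3, 323.9], [404.0, 335.6], [413.5, 330.8]]
0.085 [[392.5, 321.7], [404.2, 333.4], [413.8, 328.6]]
```

The tip's near corner is at (401,336), left at (395,330) and right at (412,331). That puts the true tip at z ≈ 0.073, so true z is about reported z + 0.039, and the shut tips are about 16 mm thick. I'll go up 4 mm and push.

play_rows(steps="0 0 1.5 -0.4 0 0 0; 0 0 3 -0.4 0 0 0; 0 0 4 -0.4 0 0 0; 0 0 5 -0.4 0 0 0; 0 0 6 -0.4 0 0 0; 0 0 7 -0.4 0 0 0; 0 0 8 -0.4 0 0 0; 0 0 9 -0.4 0 0 0; 0 0 10 -0.4 0 0 0")

```text
time: 4.77
eef_pos: [0.5688, -0.1376, 0.0391]
ee_rot: [0.028, 1.0, -0.0, 0.0]
contact_force: [1.2, -3.7, 1.7]
finger_gap: 0.0004
grip_force: 1.4
```

```bash
python3 -c "
from h import *
show((0,0,38))"
```

```text
t 4.77 m-frame mm [   2.  -120.1   39.1] F [ 1.4 -3.7  1.7] gap 0.0004
turn [-0.     0.001 -0.001]
(0, 0, 38) [ 0.21 12.01  0.11]
```

play_rows(steps="0 0 1 0 0 0 0; 0 0 2 0 0 0 0; 0 0 3 0 0 0 0; 0 0 4 0 0 0 0; 0 0 5 0 0 0 0; 0 0 6 0 0 0 0; 0 0 7 0 0 0 0; 0 0 8 0 0 0 0; 0 0 9 0 0 0 0; 0 0 10 0 0 0 0")

```text
time: 5.6
eef_pos: [0.574, -0.0373, 0.0389]
ee_rot: [0.027, 1.0, 0.0, 0.0]
contact_force: [1.4, -2.9, 1.5]
finger_gap: 0.0006
grip_force: 1.4
```

play_rows(steps="0 0 0.4 0 0 0 0; 0 0 0.8 0 0 0 0; 0 0 1.2 0 0 0 0; 0 0 1.6 0 0 0 0; 0 0 1.8 0 0 0 0; 0 0 2 0 0 0 0; 0 0 2.1 0 0 0 0")

```text
time: 6.18
eef_pos: [0.5748, -0.0176, 0.0387]
ee_rot: [0.027, 1.0, -0.0, -0.0]
contact_force: [-0.3, -3.5, 1.7]
finger_gap: 0.0004
grip_force: 2.0
```

```bash
python3 -c "
from h import *
show((0,0,38))"
```

```text
t 6.18 m-frame mm [ 1.5  0.1 38.7] F [-0.1 -3.5  1.7] gap 0.0004
turn [-0.001 -0.001 -0.001]
(0, 0, 38) [ 0.15 -0.01  0.07]
```

Close to the stop now, so I'll creep until the force rises.

play_rows(steps="0 0 0.2 0 0 0 0; 0 0 0.3 0 0 0 0; 0 0 0.4 0 0 0 0; 0 0 0.4 0 0 0 0")

```text
time: 6.52
eef_pos: [0.5748, -0.0176, 0.0389]
ee_rot: [0.029, 1.0, -0.002, -0.0]
contact_force: [-1.0, -9.1, 1.2]
finger_gap: 0.0005
grip_force: 4.5
```

At the stop: the force rose to 9 N with no motion. I'll back off, rise, and clear the view by moving left above the cover.

play_rows(steps="0 0 -1 0 0 0 0; 0 0 -2.5 0 0 0 0; 0 0 -3 -0.5 0 0 0; 0 0 -3 -4 0 0 0; 0 0 -3 -8 0 0 0; 0 1.5 -3 -12 0 0 0; 0 5 -0 -14 0 0 0; 0 7 4 -14 0 0 0; 0 7 8 -14 0 0 0; 0 7 12 -14 0 0 0")

```text
time: 7.35
eef_pos: [0.5103, 0.106, 0.1807]
ee_rot: [0.028, 1.0, 0.002, 0.001]
contact_force: [1.1, 0.1, -0.1]
finger_gap: 0.0006
grip_force: 0.0
```

play_rows(steps="0 0 4 0 0 0 0; 0 0 8 0 0 0 0; 0 0 8 0 0 0 0")

```text
time: 7.6
eef_pos: [0.5135, 0.1955, 0.1788]
ee_rot: [0.021, 1.0, 0.003, -0.001]
contact_force: [-0.8, 0.1, 0.2]
finger_gap: 0.0005
grip_force: 0.0
```

```bash
python3 - <<'E'
from h import *; import cv2
a=vision.read_camera("side"); cv2.imwrite("pics/sf.png",a); b=vision.read_camera("top"); cv2.imwrite("pics/tf.png",b)
a=cv2.resize(a[235:365,285:425],None,fx=3.2,fy=3.2,interpolation=cv2.INTER_CUBIC); b=cv2.resize(b[220:305,340:425],(346,346),interpolation=cv2.INTER_CUBIC)
c=np.zeros((416,448+346,3),np.uint8); c[:a.shape[0],:448]=a[:416]; c[:346,448:]=b; cv2.imwrite("pics/c5.png",c); show()
E
```

```text
t 7.7 m-frame mm [-69.3 200.7 178.6] F [-1.4 -0.9 -0.7] gap 0.0008
turn [ 0.    -0.001  0.005]
```

View pics/c5.png

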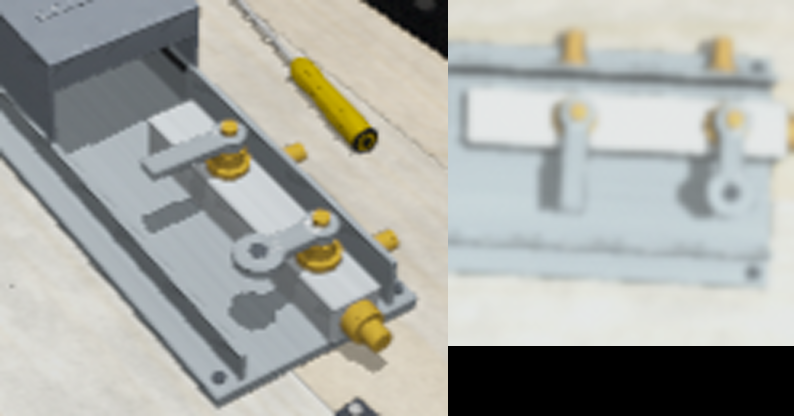

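The handles are bare. The disc handle is the right one: disc hole at side crop (258,251) and top crop (731,193). The plain bar is on the left valve, and the driver and battery are untouched.

```bash
python3 - <<'E'
from h import *
S=lambda u,v:(285+u/3.2-.4,235+v/3.2-.4); T=lambda u,v:(340+(u-448)/4.07-.4,220+v/4.07-.4)
for n,s,t in(("disc",S(258,251),T(731,193)),("dpiv",S(321,216),T(735,120)),("bpiv",S(229,127),T(578,112)),("barend",S(145,165),T(573,210)),("covcorner",S(50,67),None)):
  if t: print(n,(RM.inv().apply(tri(s,t)-M)*1e3).round(1))
  else:
    o,d=ray("side",s); q=o+d*(.09-o[2])/d[2]; print(n,(RM.inv().apply(q-M)*1e3).round(1))
show((-25,-185,100),(-25,-185,13))
E
```

```text
disc [ -19.9 -149.7   63.4]
dpiv [  19.8 -150.3   68.3]
bpiv [ 20.1 -65.   67.2]
barend [-34.1 -64.   64.7]
covcorner [-50.5   9.7  90. ]
t 7.7 m-frame mm [-69.3 200.7 178.6] F [-1.4 -0.9 -0.7] gap 0.0008
turn [ 0.    -0.001  0.005]
(-25, -185, 100) [ -4.27 -38.59   7.84]
(-25, -185, 13) [ -4.28 -38.59  16.54]
```

play_rows(steps="0 -1 -4 0 0 0 0; 0 -2 -8 0 0 0 0; 0 -3 -12 0 0 0 0; 0 -4 -16 0 0 0 0; 0 -4.8 -20 0 0 0 0; 0 -4.8 -24 0 0 0 0; 0 -4.8 -28 1 0 0 0; 0 -4.8 -32 3 0 0 0; 0 -4.8 -36 5 0 0 0; 0 -4.8 -39 7.5 0 0 0")

```text
time: 8.53
eef_pos: [0.5423, -0.2104, 0.1072]
ee_rot: [0.029, 1.0, -0.0, 0.002]
contact_force: [1.7, 1.5, 0.8]
finger_gap: 0.0006
grip_force: 0.0
```

play_rows(steps="0 0 0 0 0 0 0; 0 0 0 0 0 0 0; 0 0 0 0 0 0 0")

```text
time: 8.78
eef_pos: [0.5423, -0.2061, 0.1061]
ee_rot: [0.028, 1.0, 0.0, -0.0]
contact_force: [-0.4, 0.3, -0.2]
finger_gap: 0.0005
grip_force: 0.0
```

```bash
python3 -c "
from h import *
show((-20,-190,100),(-20,-190,12))"
```

```text
t 8.78 m-frame mm [ -20.7 -189.9  106.1] F [-0.5  0.3 -0.2] gap 0.0005
turn [ 0.001 -0.    -0.003]
(-20, -190, 100) [-0.07 -0.01  0.61]
(-20, -190, 12) [-0.07 -0.02  9.41]
```

play_rows(steps="0 0 0 3 0 0 0; 0 0 0 6 0 0 0; 0 0 0 8 0 0 0; 0 0 0 9.4 0 0 0; 0 0 0 9.4 0 0 0; 0 0 0 9.4 0 0 0")

```text
time: 9.28
eef_pos: [0.5434, -0.2043, 0.0125]
ee_rot: [0.026, 1.0, 0.0, 0.0]
contact_force: [0.0, -0.2, 0.5]
finger_gap: 0.0004
grip_force: 0.0
```

```bash
python3 -c "
from h import *
show((-20,-190,12))"
```

```text
t 9.28 m-frame mm [ -19.7 -188.    12.5] F [ 0.  -0.2  0.5] gap 0.0004
turn [0.001 0.    0.001]
(-20, -190, 12) [ 0.03 -0.2   0.05]
```

play_rows(steps="0 0 0.9 0 0 0 0; 0 0 1.6 0 0 0 0; 0 0.15 2 0 0 0 0; 0 0.35 2.4 0 0 0 0; 0 0.55 2.8 0 0 0 0; 0 0.65 3.2 0 0 0 0; 0 0.75 3.6 0 0 0 0; 0 0.8 4.05 0 0 0 0; 0 0.8 4.5 0 0 0 0; 0 0.75 4.95 0 0 0 0")

```text
time: 10.12
eef_pos: [0.5366, -0.1552, 0.0113]
ee_rot: [0.028, 1.0, 0.0, -0.001]
contact_force: [0.1, -3.0, -0.1]
finger_gap: 0.0007
grip_force: 1.2
```

```bash
python3 -c "
from h import *
show((-26.5,-136,12),(-20,-122.5,12),(-5,-110,12))"
```

```text
t 10.12 m-frame mm [ -29.2 -139.4   11.3] F [ 0.3 -3.  -0.1] gap 0.0007
turn [ 0.001 -0.003 -0.001]
(-26.5, -136, 12) [-0.27  0.34 -0.07]
(-20, -122.5, 12) [-0.92  1.69 -0.07]
(-5, -110, 12) [-2.42  2.94 -0.07]
```

Contact is about 3 N, as expected. I'll continue along the arc.

play_rows(steps="0 -0.25 0.35 0 0 0 0; 0 -0.45 0.8 0 0 0 0; 0 -0.65 1.25 0 0 0 0; 0 -0.9 1.7 0 0 0 0; 0 -1.2 2.05 0 0 0 0; 0 -1.55 2.4 0 0 0 0; 0 -1.95 2.7 0 0 0 0; 0 -2.3 2.9 0 0 0 0; 0 -2.5 2.9 0 0 0 0; 0 -2.6 2.9 0 0 0 0")

```text
time: 10.95
eef_pos: [0.5637, -0.1277, 0.0116]
ee_rot: [0.027, 1.0, 0.001, -0.002]
contact_force: [-8.8, 0.3, 5.6]
finger_gap: 0.0007
grip_force: 5.0
```

```bash
python3 -c "
from h import *
show((-5,-110,12))"
```

```text
t 10.95 m-frame mm [  -3.6 -110.4   11.6] F [-8.8 -0.2  5.6] gap 0.0007
turn [ 0.001 -0.005 -0.   ]
(-5, -110, 12) [ 0.14  0.04 -0.04]
```

play_rows(steps="0 -0.2 0 0 0 0 0; 0 -0.3 0 0 0 0 0; 0 -0.3 0 0 0 0 0")

```text
time: 11.2
eef_pos: [0.5637, -0.1275, 0.0115]
ee_rot: [0.028, 1.0, 0.001, -0.005]
contact_force: [-14.0, 1.7, 10.5]
finger_gap: 0.0005
grip_force: 8.1
```

play_rows(steps="0 1 -0.3 0 0 0 0; 0 2.2 -0.3 0 0 0 0; 0 2.8 -0.3 0 0 0 0; 0 2.8 -0.3 -3 0 0 0; 0 2.8 -0.3 -7 0 0 0; 0 2.8 -0.3 -11 0 0 0; 0 2.8 -0.3 -14 0 0 0; 0 4 4 -15 0 0 0; 0 5 8 -15 0 0 0; 0 5 12 -15 0 0 0")

```text
time: 12.03
eef_pos: [0.5256, -0.0065, 0.1642]
ee_rot: [0.029, 1.0, 0.001, 0.002]
contact_force: [-0.2, -0.1, -1.0]
finger_gap: 0.0004
grip_force: 0.0
```

play_rows(steps="0 0 4 0 0 0 0; 0 0 8 0 0 0 0; 0 0 12 0 0 0 0; 0 0 16 0 0 0 0; 0 0 19 0 0 0 0; 0 0 19 0 0 0 0; 0 0 19 0 0 0 0")

```text
time: 12.62
eef_pos: [0.5354, 0.1853, 0.1619]
ee_rot: [0.025, 1.0, 0.001, 0.0]
contact_force: [0.3, -0.1, -0.5]
finger_gap: 0.0005
grip_force: 0.0
```

```bash
python3 - <<'E'
from h import *; import cv2
a=vision.read_camera("side"); b=vision.read_camera("top")
a=cv2.resize(a[195:395,265:425],None,fx=2.8,fy=2.8,interpolation=cv2.INTER_CUBIC); b=cv2.resize(b[220:305,340:425],(346,346),interpolation=cv2.INTER_CUBIC)
c=np.zeros((560,448+346,3),np.uint8); c[:,:448]=a; c[:346,448:]=b; cv2.imwrite("pics/c6.png",c); show()
E
```

```text
t 12.72 m-frame mm [-48.  196.6 162.1] F [-0.3 -1.2  0.4] gap 0.0006
turn [-0.     0.001 -0.001]
```

View pics/c6.png

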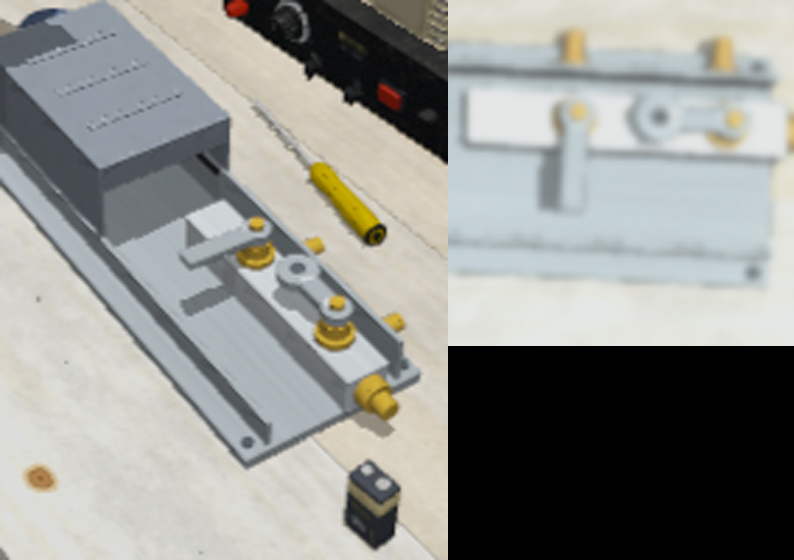

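The disc handle now lies along the bar, with its disc at top crop (659,117) and pivot at (735,120). The cover is at the left stop, the plain bar hasn't moved, and the bystanders in view (driver, battery) are as they were.

```bash
python3 -c "
from station import arm
print(arm.job_done())"
```

```text
the job is handed in; nothing more can be done
None
```

The job is handed in at about 12.7 s on the robot clock: the cover is at its left stop and the disc handle is fully shut, with the plain bar, driver and battery seen unmoved (the reel was mostly hidden in the last view); the tool really sits about 39 mm higher than the reported TCP z, so my first push passed above the cover without contact and I corrected for it by camera.

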